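Put the dried chopping boards back in their rack, in order

TASK

The washed chopping boards have dried in the wire draining rack. Move all four into the empty wooden board rack, one to a slot, in the same order from left to right as they stand now, so that everyone still finds the right board for the right food in its usual place. Stand each board upright, right way up and fully down on the rails, with its middle over the middle of the rack, and let it go.

Things in the scene. Friction and masses are not known exactly. Their poses are not given: they have to be found in the camera images.
- drain_rack: (mm) Wire draining rack on a grey drip tray 168 x 252, fixed. Origin on the worktop under its middle; y runs along the row, +y to the robot's left, x along the slots; yaw within 0.16. Four slots at y = -90, -30, 30, 90, a board in each at the start. Boards stand on two rods at x = +-50, tops 22 above the worktop. In both racks neighbouring faces are only 46 apart: open the fingers to about 40.
- board_rack: (mm) Empty wooden board rack 150 x 242, fixed. Origin on the worktop under its middle; y along the row, +y to the robot's left, x along the slots; yaw within 0.16. Four slots at y = -90, -30, 30, 90; boards stand on two rails at x = +-50, tops 30 above the worktop. A slot is a 26 clear gap between dowels 10 thick at x = +-50, their tops 103 above the worktop; free between in x.
- board_large: (mm) Largest chopping board: 200 wide, 150 high, 14 thick, rectangular, with a juice groove drawn flush on both faces. Light wood, under 0.35 kg. Origin under the middle of its lower edge; x along the width, y across the thickness, z up. Starts upright in a draining rack slot; pinch the middle of its top edge from above. Stands by itself on its lower edge.
- board_medium: (mm) Middle-sized rectangular chopping board: 160 wide, 144 high, 14 thick, steel eyelet in a corner. Light wood, under 0.35 kg. Origin under the middle of its lower edge; x along the width, y across the thickness, z up. Starts upright in a draining rack slot; pinch the middle of its top edge from above. Stands by itself on its lower edge.
- board_small: (mm) Smallest rectangular chopping board: 122 wide, 138 high, 14 thick, steel eyelet in a corner. Light wood, under 0.35 kg. Origin under the middle of its lower edge; x along the width, y across the thickness, z up. Starts upright in a draining rack slot; pinch the middle of its top edge from above. Stands by itself on its lower edge.
- board_paddle: (mm) Chopping board with a handle: blade 145 wide, 100 high; handle 44 wide rises from the middle of its upper edge to 150 in all; 14 thick. Light wood, under 0.35 kg. Origin under the middle of its lower edge; x along the width, y across the thickness, z up. Starts upright in a draining rack slot; pinch the middle of its top edge from above. Stands by itself on its lower edge.
- wires_large: (mm) Two wire arches of the draining rack, fixed, between which the large board starts, so they mark its place in the row. Each 100 along x, its top 98 above the worktop; 26 clear between them. Origin on the worktop midway between, axes as the rack's.
- wires_medium: (mm) Two wire arches of the draining rack, fixed, between which the medium board starts, so they mark its place in the row. Each 100 along x, its top 98 above the worktop; 26 clear between them. Origin on the worktop midway between, axes as the rack's.
- wires_small: (mm) Two wire arches of the draining rack, fixed, between which the small board starts, so they mark its place in the row. Each 100 along x, its top 98 above the worktop; 26 clear between them. Origin on the worktop midway between, axes as the rack's.
- wires_paddle: (mm) Two wire arches of the draining rack, fixed, between which the handled board starts, so they mark its place in the row. Each 100 along x, its top 98 above the worktop; 26 clear between them. Origin on the worktop midway between, axes as the rack's.

How it is judged (in metres and radians):
At the end, for the whole second after the job is handed in: Each board is in the wooden-rack slot with the same place in the row as its wire loops in the draining rack: within 12 mm across and 30 mm along the slot, lower edge within 6 mm of the rail tops, upright within 0.2 rad, right way up, at rest and released (((y of wires_large in the frame of drain_rack between -0.105 and -0.075 m and y of board_large in the frame of board_rack between -0.102 and -0.078 m) or (y of wires_large in the frame of drain_rack between -0.045 and -0.015 m and y of board_large in the frame of board_rack between -0.042 and -0.018 m) or (y of wires_large in the frame of drain_rack between 0.015 and 0.045 m and y of board_large in the frame of board_rack between 0.018 and 0.042 m) or (y of wires_large in the frame of drain_rack between 0.075 and 0.105 m and y of board_large in the frame of board_rack between 0.078 and 0.102 m)) and x of board_large in the frame of board_rack between -0.03 and 0.03 m and z of board_large in the frame of board_rack between 0.024 and 0.036 m and angle between each of board_large, board_medium, board_small, board_paddle's own z axis and vertical below 0.2 rad and linear speed of each of board_large, board_medium, board_small, board_paddle below 0.06 m/s and angular speed of each of board_large, board_medium, board_small, board_paddle below 0.8 rad/s and ((y of wires_medium in the frame of drain_rack between -0.105 and -0.075 m and y of board_medium in the frame of board_rack between -0.102 and -0.078 m) or (y of wires_medium in the frame of drain_rack between -0.045 and -0.015 m and y of board_medium in the frame of board_rack between -0.042 and -0.018 m) or (y of wires_medium in the frame of drain_rack between 0.015 and 0.045 m and y of board_medium in the frame of board_rack between 0.018 and 0.042 m) or (y of wires_medium in the frame of drain_rack between 0.075 and 0.105 m and y of board_medium in the frame of board_rack between 0.078 and 0.102 m)) and x of board_medium in the frame of board_rack between -0.03 and 0.03 m and z of board_medium in the frame of board_rack between 0.024 and 0.036 m and ((y of wires_small in the frame of drain_rack between -0.105 and -0.075 m and y of board_small in the frame of board_rack between -0.102 and -0.078 m) or (y of wires_small in the frame of drain_rack between -0.045 and -0.015 m and y of board_small in the frame of board_rack between -0.042 and -0.018 m) or (y of wires_small in the frame of drain_rack between 0.015 and 0.045 m and y of board_small in the frame of board_rack between 0.018 and 0.042 m) or (y of wires_small in the frame of drain_rack between 0.075 and 0.105 m and y of board_small in the frame of board_rack between 0.078 and 0.102 m)) and x of board_small in the frame of board_rack between -0.03 and 0.03 m and z of board_small in the frame of board_rack between 0.024 and 0.036 m and ((y of wires_paddle in the frame of drain_rack between -0.105 and -0.075 m and y of board_paddle in the frame of board_rack between -0.102 and -0.078 m) or (y of wires_paddle in the frame of drain_rack between -0.045 and -0.015 m and y of board_paddle in the frame of board_rack between -0.042 and -0.018 m) or (y of wires_paddle in the frame of drain_rack between 0.015 and 0.045 m and y of board_paddle in the frame of board_rack between 0.018 and 0.042 m) or (y of wires_paddle in the frame of drain_rack between 0.075 and 0.105 m and y of board_paddle in the frame of board_rack between 0.078 and 0.102 m)) and x of board_paddle in the frame of board_rack between -0.03 and 0.03 m and z of board_paddle in the frame of board_rack between 0.024 and 0.036 m); the robot touches nothing.
It also fails if it takes over 99 s, if anything falls off the work surface, if the arm or the gripper's body presses on something with over 40 N, if the wrist force passes 120 N, or if a joint passes its speed limit or range.

ROBOT

A 7-joint arm with a two-finger parallel gripper is mounted at the origin on a cart in front of the work surface, level with it; the furniture and walls round the work are solid. World frame = base frame: x ahead of the robot, y to its left, z up, the work surface at z = 0. Lengths are in m, angles in degrees, forces in N, time in s.
With the tool pointing down it reaches from about 0.375 to 0.925 m from the base axis. Payload 3.1 kg.
Tool frame: the origin (TCP) lies midway between the tips of the shut fingers; the grasp point (between the pads) lies 19 mm behind it; z points along the fingers, y is the line along which they close (so a half turn about z gives the same grasp; the last joint's range is limited). The gripper opens to 85 mm and grips with 20 to 120 N. Pads are 22 mm wide; open, the fingers measure 114 mm over their backs; the gripper's body (76 mm by 85 mm) begins 54 mm behind the grasp point. The pads swing forward as they close: fully open they stand 13 mm farther back than shut.
Start: joints at [-81.349, 21.939, 2.515, 91.553, -1.026, 66.532, -2.859], TCP at [0.16, 0.63, 0.231] pointing down, gripper open.
Joint ranges: [-149.38, 149.38], [-23.57, 123.04], [-84.95, 90], [0, 143.3], [-89.99, 269.99], [3.08, 112.72], [-163.45, 163.45]. Speed limits (degrees/s): [159.86, 159.86, 180, 180, 180, 180, 180].

INTERFACE

Orientations are given as a 3x3 rotation matrix whose columns are the frame's x, y, z axes.
In Python, from plant import r, optics gives the robot as it stands. The module is installed in compiled form; this text tells all that it offers.
- The arm moves only by the tool move_arm, never from a script. Its argument "plan" is a list of rows, each an object of numbers: "dx", "dy", "dz": the shift along the tool's x, y, z each as a share of 120 mm, from -1 to 1; "wx", "wy", "wz": the turn, a rotation vector about the tool's x, y, z each as a share of 180 degrees, from -1 to 1; "fingers": the closure, from -1 (fully open) to 1 (shut). In form: [{"dx": .., "dy": .., "dz": .., "wx": .., "wy": .., "wz": .., "fingers": ..}, ...]. A call has 1 to 5 rows; each row is the pose to reach, as a shift and turn from the pose commanded when the call began, along the tool's axes at that moment, turning the shorter way round; what a row does not reach only later rows make up. A row lasts 1/10 s, in which the tool goes at most 50 mm and 8.59 degrees, less where a joint would pass 70% of its speed; a pose out of reach is approached as far as the arm can. A call with a number of a shift or a turn outside -1 to 1 is refused whole. A call with a gripper value outside its range is refused whole. The fingers move at their own pace and stop on an object; "grip_force" is the grip in N (left out, the last holds). Time passes only in rows, so rows that repeat a pose let the fingers close. It gives the time, the measured TCP pose, the force, the opening and the grip force at its end, in the units of the state.
- r.read_state(): the state, without advancing time (a new reading comes with each control period).
- optics.grab_frame(name): name is "scene" or "top"; returns a dict with "pixels" (420x560x3 uint8, red, green, blue), "intrinsics" (3x3 intrinsics, pixels), "camera_from_world" (4x4, takes a point from world to camera coordinates). Camera axes: x right, y down, z forward; pixel columns grow to the right and rows downward; lengths in m; the calibration is good to about 2 mm. A picture is of the moment at which its call begins. There is no depth.
- r.sign_off(): hands the job in; it is judged then, once.
The state is a dict: "clock": time; "joints": joint angles; "qvel": joint speeds; "joint_torque": joint torques, N m; "ee_pos": TCP position; "tcp_rot": TCP orientation; "wrist_force": force on the tool from outside, world axes, zero at the start; "moment": the same for the moment, N m; "grip_width": finger opening in m; "gripper_force": force on a finger pad.
Only numpy, scipy, OpenCV 4.12 (cv2) and the standard library are available. Lean on these libraries where they do the work, as an engineer would, in place of code of your own. Each camera call takes 0.05 s, during which the arm holds its last target. There are 200 camera calls.

## Working session

There is one attempt and no reset: what is moved stays moved. The work goes in short steps, Python scripts to look and compute and a tool call to move; the robot and the scene stay as the last step left them, time stands still between calls to the robot, and variables do not carry over. Pictures are saved under pics/ and viewed, at most 14 in all, crops included, and the job is handed in when it is done.

Besides the shell and the picture viewer there is one more tool, called after "Emit:" by a JSON object that holds its "api" and its "payload", one argument or row to a line. move_arm: Moves the arm, as the interface text tells. Its arguments: {"type":"object","properties":{"plan":{"type":"array"},"grip_force":{"type":"number"}},"required":["plan"]}

```bash
mkdir -p pics; python3 - <<'E'
from plant import r, optics
import cv2,numpy as np
s=r.read_state(); print(s['clock'],s['ee_pos'],np.round(s['tcp_rot'],3).tolist(),s['grip_width'])
for n in('scene','top'):
    f=optics.grab_frame(n); cv2.imwrite(f'pics/{n}0.png',f['pixels'][:,:,::-1]); np.savez(f'{n}0.npz',**f)
    print(n,np.round(f['intrinsics'],1).tolist(),np.round(f['camera_from_world'],3).tolist())
E
```

```text
0.0 [0.15983984 0.62903635 0.22986474] [[-0.969, 0.246, -0.001], [0.246, 0.969, -0.003], [-0.0, -0.003, -1.0]] 0.08517875852398125
scene [[518.8, 0.0, 268.1], [0.0, 518.8, 215.7], [0.0, 0.0, 1.0]] [[0.837, -0.546, 0.017, -0.341], [-0.353, -0.563, -0.747, 0.248], [0.418, 0.62, -0.664, 0.701], [0.0, 0.0, 0.0, 1.0]]
top [[437.0, 0.0, 281.9], [0.0, 437.0, 208.3], [0.0, 0.0, 1.0]] [[-0.023, -0.999, -0.026, 0.117], [-0.995, 0.025, -0.095, 0.481], [0.096, 0.023, -0.995, 0.86], [0.0, 0.0, 0.0, 1.0]]
```

View pics/scene0.png

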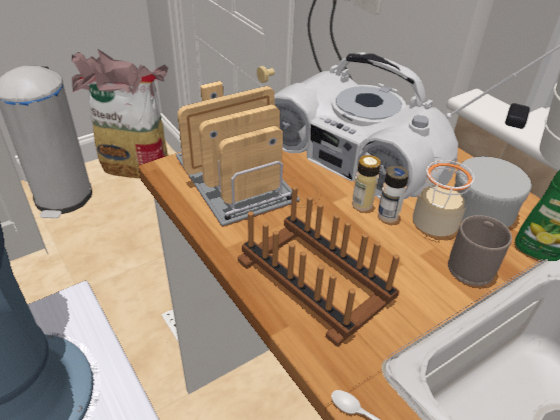

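View pics/top0.png

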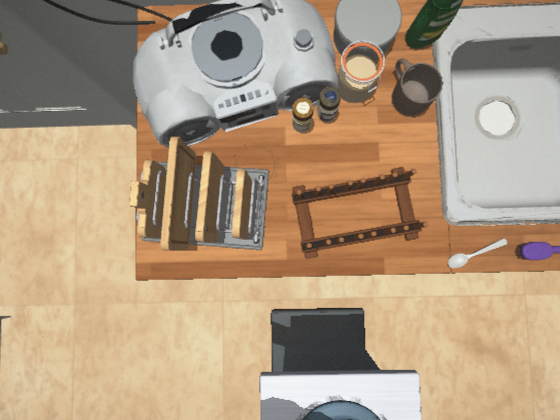

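The scene view shows the drain rack with, from left (+y): paddle (handle at 212,92), large, medium, small. The top view has their top edges at columns 137, 178, 210 and 240, and the empty wooden rack at (302..423, 175..250).

```bash
python3 - <<'E'
import cv2
t=cv2.imread('pics/top0.png')
cv2.imwrite('pics/c1.png',cv2.resize(t[130:260,125:275],None,fx=4.5,fy=4.5,interpolation=cv2.INTER_CUBIC))
cv2.imwrite('pics/c2.png',cv2.resize(t[160:262,285:430],None,fx=5.5,fy=5.5,interpolation=cv2.INTER_CUBIC))
E
```

```text
(no output)
```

View pics/c1.png

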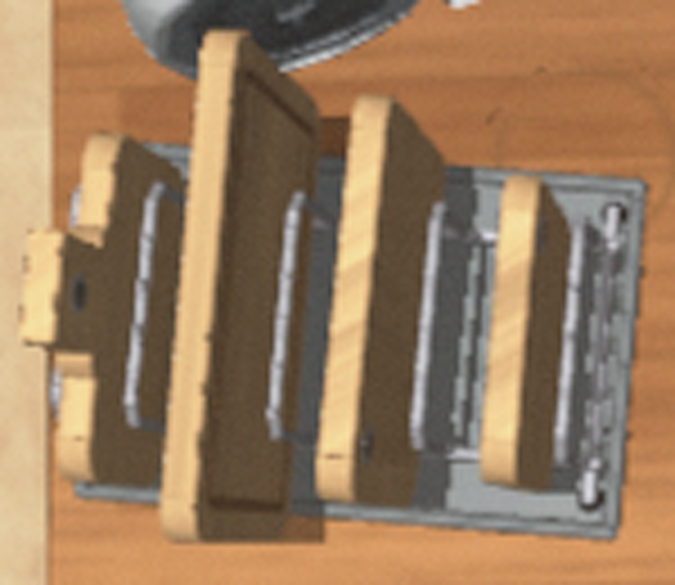

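View pics/c2.png

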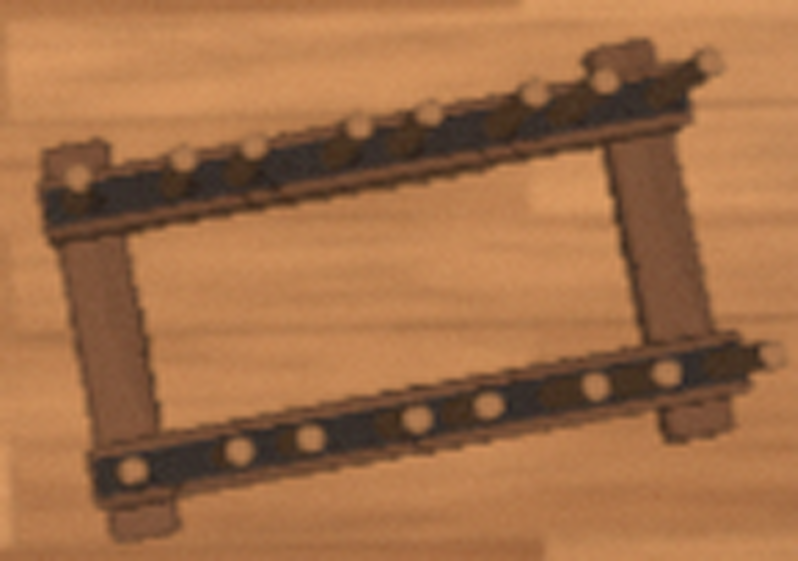

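Crop 1: top faces run (224,32)-(182,540) large, (373,97)-(338,500) medium, (520,180)-(502,485) small, with the handle top at (45,230)-(40,343). Crop 2: all 16 dowel tops are visible, from (78,176)..(709,62) far and (133,470)..(772,355) near.

```bash
cat > h.py <<'E'
import numpy as np
def cast(f,uv,z):
    T=f['camera_from_world'];R,t=T[:3,:3],T[:3,3];c=-R.T@t
    d=np.c_[uv,np.ones(len(uv))]@np.linalg.inv(f['intrinsics']).T@R
    return (c+d*((z-c[2])/d[:,2])[:,None])[:,:2]
def fit(M,P):  # planar rigid
    m,p=M.mean(0),P.mean(0);a=(M-m);b=(P-p)
    th=np.arctan2((a[:,0]*b[:,1]-a[:,1]*b[:,0]).sum(),(a*b).sum())
    R=np.array([[np.cos(th),-np.sin(th)],[np.sin(th),np.cos(th)]])
    t=p-R@m; return th,t,np.linalg.norm(P-(M@R.T+t),axis=1)
E
python3 - <<'E'
from h import *
f=dict(np.load('top0.npz'))
up=lambda p,k,o:(np.array(p,float)+.5)/k-.5+np.array(o)
far=[(78,176),(184,159),(254,147),(358,126),(429,114),(535,94),(605,80),(709,62)]
near=[(133,470),(240,450),(311,437),(416,419),(488,405),(595,386),(667,372),(772,355)]
P=cast(f,up(far+near,5.5,(285,160)),.103)
ys=[s+d for s in(.09,.03,-.03,-.09) for d in(.018,-.018)]
M=np.array([(x,y) for x in(.05,-.05) for y in ys])
th,t,e=fit(M,P);print('rack',th,np.degrees(th),t,e.round(4))
R=np.array([[np.cos(th),-np.sin(th)],[np.sin(th),np.cos(th)]])
for s in(.09,.03,-.03,-.09):print('slot',s,(R@[0,s]+t).round(4))
for n,a,b,z,w in(('paddle',(45,230),(40,343),.172,.044),('large',(224,32),(182,540),.172,.2),('medium',(373,97),(338,500),.166,.16),('small',(520,180),(502,485),.160,.122)):
    Q=cast(f,up([a,b],4.5,(125,130)),z);d=Q[0]-Q[1]
    print(n,Q.mean(0).round(4),'len',np.linalg.norm(d).round(4),w,'yaw',np.degrees(np.arctan2(d[1],d[0])).round(2))
# tray corners z~? 
Q=cast(f,up([(645,182),(613,537)],4.5,(125,130)),.01);print('tray R',Q,np.linalg.norm(Q[0]-Q[1]),np.degrees(np.arctan2(*(Q[0]-Q[1])[::-1])))
E
```

```text
rack 0.15629367709586525 8.954968062173581 [ 0.47293456 -0.04293159] [0.0004 0.0006 0.0008 0.0003 0.0005 0.0003 0.0002 0.0008 0.0004 0.0006
 0.0006 0.0003 0.0003 0.0002 0.0005 0.0007]
slot 0.09 [0.4589 0.046 ]
slot 0.03 [ 0.4683 -0.0133]
slot -0.03 [ 0.4776 -0.0726]
slot -0.09 [ 0.4869 -0.1318]
paddle [0.5011 0.3531] len 0.0432 0.044 yaw -1.98
large [0.5008 0.2917] len 0.1939 0.2 yaw -4.63
medium [0.4949 0.2351] len 0.1547 0.16 yaw -5.28
small [0.4807 0.1768] len 0.1173 0.122 yaw -4.13
tray R [[0.56507788 0.13250222]
 [0.40234977 0.15026444]] 0.16369463791225294 -6.229328457707997
```

Dowel fit residuals are under 1 mm, board lengths agree within 6 mm (rounded corners), and the spacing is close to 60. The order from +y is paddle, large, medium, small. I'll start with the small board and approach it at a safe height.

Emit:
{"api": "move_arm", "payload": {
  "plan": [
    {"dx": -0.88,"dy": -0.75,"dz": 0,"wx": 0,"wy": 0,"wz": 0,"fingers": 0.06},
    {"dx": -0.88,"dy": -0.75,"dz": 0,"wx": 0,"wy": 0,"wz": 0,"fingers": 0.06},
    {"dx": -0.88,"dy": -0.75,"dz": 0,"wx": 0,"wy": 0,"wz": 0,"fingers": 0.06}
  ],
  "grip_force": 40
}}

```text
clock: 0.4
ee_pos: [0.2422, 0.5137, 0.2304]
tcp_rot: [[-0.969, 0.248, 0.0], [0.248, 0.969, -0.003], [-0.001, -0.002, -1.0]]
wrist_force: [1.2, 0.7, -0.7]
grip_width: 0.0442
gripper_force: 0.0
```

Emit:
{"api": "move_arm", "payload": {
  "plan": [
    {"dx": -0.88,"dy": -0.75,"dz": 0,"wx": 0,"wy": 0,"wz": 0,"fingers": 0.06},
    {"dx": -0.88,"dy": -0.75,"dz": 0,"wx": 0,"wy": 0,"wz": 0,"fingers": 0.06},
    {"dx": -0.88,"dy": -0.75,"dz": 0,"wx": 0,"wy": 0,"wz": 0,"fingers": 0.06}
  ]
}}

```text
clock: 0.7
ee_pos: [0.3222, 0.4, 0.2307]
tcp_rot: [[-0.969, 0.249, -0.0], [0.249, 0.969, -0.002], [-0.0, -0.002, -1.0]]
wrist_force: [0.6, 0.2, -0.1]
grip_width: 0.0401
gripper_force: 0.0
```

Emit:
{"api": "move_arm", "payload": {
  "plan": [
    {"dx": -0.88,"dy": -0.75,"dz": 0,"wx": 0,"wy": 0,"wz": 0,"fingers": 0.06},
    {"dx": -0.88,"dy": -0.75,"dz": 0,"wx": 0,"wy": 0,"wz": 0,"fingers": 0.06},
    {"dx": -0.88,"dy": -0.75,"dz": 0,"wx": 0,"wy": 0,"wz": 0,"fingers": 0.06}
  ]
}}

```text
clock: 1.0
ee_pos: [0.402, 0.2868, 0.231]
tcp_rot: [[-0.969, 0.249, -0.0], [0.249, 0.969, -0.001], [-0.0, -0.001, -1.0]]
wrist_force: [-0.5, 1.1, -0.4]
grip_width: 0.0402
gripper_force: 0.0
```

Emit:
{"api": "move_arm", "payload": {
  "plan": [
    {"dx": -0.88,"dy": -0.75,"dz": 0,"wx": 0,"wy": 0,"wz": -0.054,"fingers": 0.06},
    {"dx": -0.88,"dy": -0.75,"dz": 0,"wx": 0,"wy": 0,"wz": -0.054,"fingers": 0.06},
    {"dx": -0.88,"dy": -0.75,"dz": 0,"wx": 0,"wy": 0,"wz": -0.054,"fingers": 0.06},
    {"dx": -0.88,"dy": -0.75,"dz": 0,"wx": 0,"wy": 0,"wz": -0.054,"fingers": 0.06}
  ]
}}

```text
clock: 1.4
ee_pos: [0.4845, 0.1687, 0.2314]
tcp_rot: [[-0.996, 0.092, 0.002], [0.092, 0.996, -0.004], [-0.003, -0.003, -1.0]]
wrist_force: [-0.4, -0.6, 0.7]
grip_width: 0.0401
gripper_force: 0.0
```

```bash
cat > go.py <<'E'
import sys,numpy as np
from plant import r
x,y,z,yaw=map(float,sys.argv[1:])
s=r.read_state();R=np.array(s['tcp_rot']);p=np.array(s['ee_pos'])
cy=np.degrees(np.arctan2(-R[1,0],-R[0,0]))
print(s['clock'],p.round(4),'yaw',cy.round(2),'tilt',R[:2,2].round(4),'shares',(R.T@(np.array([x,y,z])-p)/.12).round(3),'wz',((cy-yaw)/180).round(4), 'qvel',np.abs(s['qvel']).max().round(2),'w',s['grip_width'],'q7',s['joints'])
E
python3 go.py .4807 .1768 .126 -4.5
```

```text
1.4 [0.4845 0.1687 0.2314] yaw -5.3 tilt [ 0.0022 -0.0036] shares [0.04  0.067 0.878] wz -0.0044 qvel 5.72 w 0.04007692769691521 q7 [-45.84949346   6.94699618  23.61930133 111.20356239  -2.8623077
  62.41554632  63.63875627]
```

Emit:
{"api": "move_arm", "payload": {
  "plan": [
    {"dx": 0,"dy": 0,"dz": 0.3,"wx": 0,"wy": 0,"wz": 0,"fingers": 0.06},
    {"dx": 0,"dy": 0,"dz": 0.3,"wx": 0,"wy": 0,"wz": 0,"fingers": 0.06},
    {"dx": 0,"dy": 0,"dz": 0.3,"wx": 0,"wy": 0,"wz": 0,"fingers": 0.06}
  ]
}}

```text
clock: 1.7
ee_pos: [0.4794, 0.1771, 0.1944]
tcp_rot: [[-0.997, 0.078, -0.003], [0.078, 0.997, -0.002], [0.003, -0.002, -1.0]]
wrist_force: [1.0, 0.3, -0.3]
grip_width: 0.0405
gripper_force: 0.0
```

```bash
python3 go.py .4807 .1768 .126 -4.5; python3 - <<'E'
from plant import optics
import cv2
for n in('scene','top'):
    f=optics.grab_frame(n);cv2.imwrite(f'pics/{n}1.png',cv2.resize(f['pixels'][60:260,100:400,::-1] if n=='top' else f['pixels'][60:260,120:320,::-1],None,fx=2.6,fy=2.6))
E
```

```text
1.7 [0.4794 0.1771 0.1944] yaw -4.48 tilt [-0.0029 -0.0016] shares [-0.012 -0.001  0.57 ] wz 0.0001 qvel 2.32 w 0.04054757592929276 q7 [-45.81670785   9.40856413  22.91231199 113.3989414   -4.27221752
  58.18536107  64.60483017]
```

View pics/top1.png

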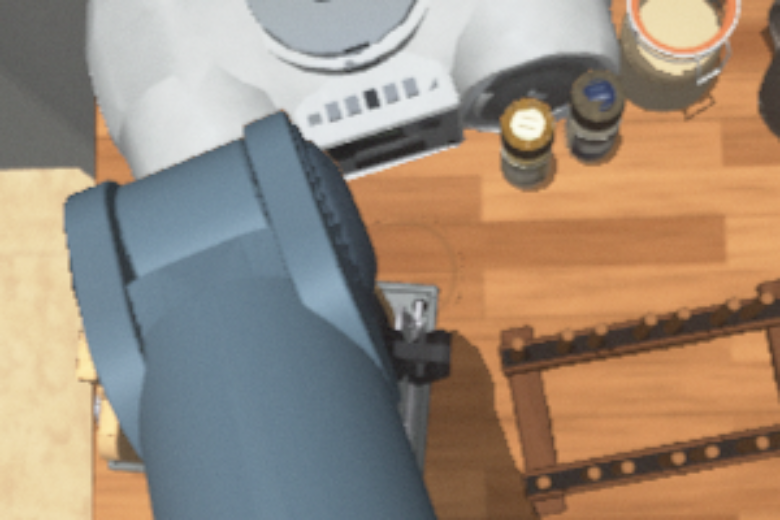

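The arm hides the board, but one fingertip shows at (420,355), where expected, and the pose matches the target, so I'm descending.

Emit:
{"api": "move_arm", "payload": {
  "plan": [
    {"dx": 0,"dy": 0,"dz": 0.3,"wx": 0,"wy": 0,"wz": 0,"fingers": 0.06},
    {"dx": 0,"dy": 0,"dz": 0.57,"wx": 0,"wy": 0,"wz": 0,"fingers": 0.06},
    {"dx": 0,"dy": 0,"dz": 0.57,"wx": 0,"wy": 0,"wz": 0,"fingers": 0.06},
    {"dx": 0,"dy": 0,"dz": 0.57,"wx": 0,"wy": 0,"wz": 0,"fingers": 0.06}
  ]
}}

```text
clock: 2.2
ee_pos: [0.4812, 0.1776, 0.1278]
tcp_rot: [[-0.997, 0.078, 0.0], [0.078, 0.997, 0.0], [-0.0, 0.0, -1.0]]
wrist_force: [1.0, 0.6, -0.5]
grip_width: 0.0401
gripper_force: 0.0
```

Emit:
{"api": "move_arm", "payload": {
  "plan": [
    {"dx": 0,"dy": 0,"dz": 0,"wx": 0,"wy": 0,"wz": 0,"fingers": 1},
    {"dx": 0,"dy": 0,"dz": 0,"wx": 0,"wy": 0,"wz": 0,"fingers": 1},
    {"dx": 0,"dy": 0,"dz": 0,"wx": 0,"wy": 0,"wz": 0,"fingers": 1},
    {"dx": 0,"dy": 0,"dz": 0,"wx": 0,"wy": 0,"wz": 0,"fingers": 1},
    {"dx": 0,"dy": 0,"dz": 0,"wx": 0,"wy": 0,"wz": 0,"fingers": 1}
  ]
}}

```text
clock: 2.7
ee_pos: [0.4827, 0.178, 0.1292]
tcp_rot: [[-0.997, 0.079, 0.004], [0.079, 0.997, 0.002], [-0.004, 0.003, -1.0]]
wrist_force: [-0.3, 0.6, 6.0]
grip_width: 0.0133
gripper_force: 40.7
```

Emit:
{"api": "move_arm", "payload": {
  "plan": [
    {"dx": 0,"dy": 0,"dz": -0.2,"wx": 0,"wy": 0,"wz": 0,"fingers": 1},
    {"dx": 0,"dy": 0,"dz": -0.5,"wx": 0,"wy": 0,"wz": 0,"fingers": 1},
    {"dx": 0,"dy": 0,"dz": -0.9,"wx": 0,"wy": 0,"wz": 0,"fingers": 1},
    {"dx": 0,"dy": 0,"dz": -0.9,"wx": 0,"wy": 0,"wz": 0,"fingers": 1},
    {"dx": 0,"dy": 0,"dz": -0.9,"wx": 0,"wy": 0,"wz": 0,"fingers": 1}
  ]
}}

```text
clock: 3.2
ee_pos: [0.4815, 0.1774, 0.2364]
tcp_rot: [[-0.997, 0.079, 0.003], [0.079, 0.997, 0.002], [-0.002, 0.002, -1.0]]
wrist_force: [0.6, 0.8, -2.1]
grip_width: 0.0136
gripper_force: 39.6
```

```bash
python3 go.py .4869 -.1318 .2355 8.95; python3 - <<'E'
from plant import optics
import cv2
f=optics.grab_frame('scene');cv2.imwrite('pics/s2.png',f['pixels'][:,:,::-1])
E
```

```text
3.2 [0.4815 0.1774 0.2364] yaw -4.54 tilt [0.0026 0.0022] shares [-2.480e-01 -2.565e+00  2.000e-03] wz -0.0749 qvel 3.5 w 0.013604986983220003 q7 [-46.59682285   6.55938778  23.44164885 110.95482363  -2.98766439
  62.86622431  63.52741358]
```

View pics/s2.png

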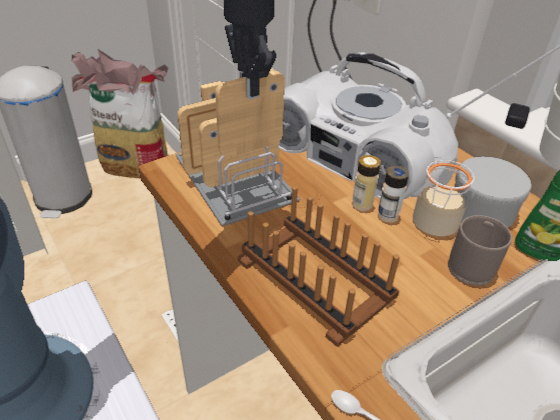

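The small board hangs straight and is gripped mid-edge (finger at 252,80), clear of the wires. Now carrying it over.

Emit:
{"api": "move_arm", "payload": {
  "plan": [
    {"dx": -0.083,"dy": -0.4,"dz": 0,"wx": 0,"wy": 0,"wz": 0,"fingers": 1},
    {"dx": -0.083,"dy": -0.855,"dz": 0,"wx": 0,"wy": 0,"wz": 0,"fingers": 1},
    {"dx": -0.083,"dy": -0.855,"dz": 0,"wx": 0,"wy": 0,"wz": 0,"fingers": 1}
  ]
}}

```text
clock: 3.55
ee_pos: [0.4804, 0.0651, 0.2325]
tcp_rot: [[-0.996, 0.09, -0.006], [0.09, 0.996, -0.005], [0.005, -0.006, -1.0]]
wrist_force: [0.3, 0.1, -1.0]
grip_width: 0.0134
gripper_force: 39.7
```

Emit:
{"api": "move_arm", "payload": {
  "plan": [
    {"dx": -0.083,"dy": -0.4,"dz": 0,"wx": 0,"wy": 0,"wz": 0,"fingers": 1},
    {"dx": -0.083,"dy": -0.855,"dz": 0,"wx": 0,"wy": 0,"wz": 0,"fingers": 1},
    {"dx": -0.083,"dy": -0.855,"dz": 0,"wx": 0,"wy": 0,"wz": 0,"fingers": 1}
  ]
}}

```text
clock: 3.85
ee_pos: [0.4817, -0.0376, 0.233]
tcp_rot: [[-0.996, 0.091, -0.005], [0.091, 0.996, -0.004], [0.004, -0.005, -1.0]]
wrist_force: [-0.4, 0.1, -1.4]
grip_width: 0.0136
gripper_force: 39.8
```

Emit:
{"api": "move_arm", "payload": {
  "plan": [
    {"dx": -0.083,"dy": -0.4,"dz": 0,"wx": 0,"wy": 0,"wz": -0.03,"fingers": 1},
    {"dx": -0.083,"dy": -0.855,"dz": 0,"wx": 0,"wy": 0,"wz": -0.075,"fingers": 1},
    {"dx": -0.083,"dy": -0.855,"dz": 0,"wx": 0,"wy": 0,"wz": -0.075,"fingers": 1},
    {"dx": -0.083,"dy": -0.855,"dz": 0,"wx": 0,"wy": 0,"wz": -0.075,"fingers": 1},
    {"dx": -0.083,"dy": -0.855,"dz": 0,"wx": 0,"wy": 0,"wz": -0.075,"fingers": 1}
  ]
}}

```text
clock: 4.35
ee_pos: [0.4852, -0.1309, 0.2334]
tcp_rot: [[-0.988, -0.155, -0.003], [-0.155, 0.988, 0.001], [0.003, 0.002, -1.0]]
wrist_force: [0.0, 1.0, -2.0]
grip_width: 0.0131
gripper_force: 39.9
```

```bash
python3 go.py .4869 -.1318 .137 8.95; python3 - <<'E'
from plant import optics
import cv2
f=optics.grab_frame('scene');cv2.imwrite('pics/s3.png',f['pixels'][100:400,180:580,::-1])
f=optics.grab_frame('scene');cv2.imwrite('pics/s3.png',cv2.resize(f['pixels'][100:380,180:550,::-1],None,fx=2,fy=2))
E
```

```text
4.35 [ 0.4852 -0.1309  0.2334] yaw 8.93 tilt [-0.0032  0.001 ] shares [-0.015 -0.011  0.803] wz -0.0001 qvel 1.64 w 0.013144987050628602 q7 [-25.30781774   6.06643953  38.29562523 112.7347362   -4.24384797
  62.75170671 113.72400897]
```

View pics/s3.png

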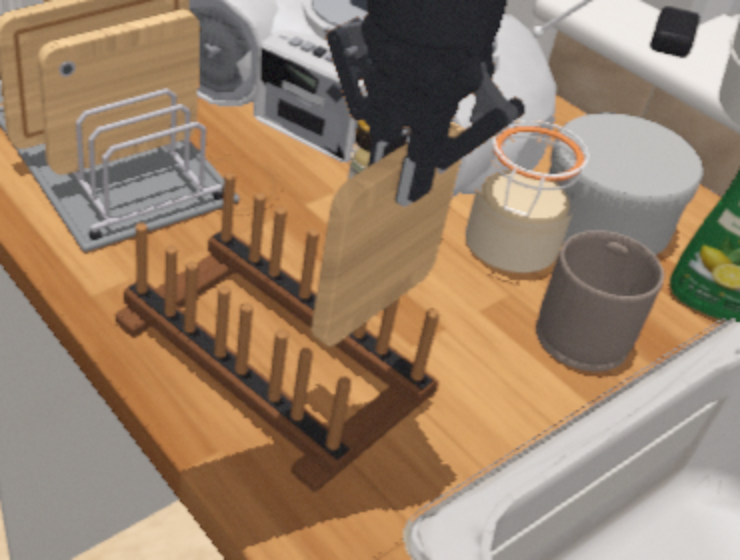

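The board hangs over the last slot, parallel to the dowel pairs (bottom corner at 325,330 in the crop). Lowering it.

Emit:
{"api": "move_arm", "payload": {
  "plan": [
    {"dx": -0.015,"dy": -0.01,"dz": 0.25,"wx": 0,"wy": 0,"wz": 0,"fingers": 1},
    {"dx": -0.015,"dy": -0.01,"dz": 0.45,"wx": 0,"wy": 0,"wz": 0,"fingers": 1},
    {"dx": -0.015,"dy": -0.01,"dz": 0.65,"wx": 0,"wy": 0,"wz": 0,"fingers": 1},
    {"dx": -0.015,"dy": -0.01,"dz": 0.8,"wx": 0,"wy": 0,"wz": 0,"fingers": 1},
    {"dx": -0.015,"dy": -0.01,"dz": 0.8,"wx": 0,"wy": 0,"wz": 0,"fingers": 1}
  ]
}}

```text
clock: 4.95
ee_pos: [0.488, -0.1308, 0.1374]
tcp_rot: [[-0.987, -0.159, -0.003], [-0.159, 0.987, 0.0], [0.003, 0.001, -1.0]]
wrist_force: [0.2, 0.5, -1.3]
grip_width: 0.0135
gripper_force: 41.6
```

```bash
python3 go.py .4869 -.1318 .133 8.95
```

```text
4.95 [ 0.488  -0.1308  0.1374] yaw 9.16 tilt [-0.0027  0.0004] shares [ 0.01  -0.007  0.036] wz 0.0012 qvel 1.28 w 0.013468125614382587 q7 [-22.48389424  14.86170411  37.00748405 117.40882348 -11.38469408
  51.3431362  119.94172831]
```

Emit:
{"api": "move_arm", "payload": {
  "plan": [
    {"dx": 0.0,"dy": -0.005,"dz": 0.02,"wx": 0,"wy": 0,"wz": 0,"fingers": 1},
    {"dx": 0.0,"dy": -0.005,"dz": 0.035,"wx": 0,"wy": 0,"wz": 0,"fingers": 1},
    {"dx": 0.0,"dy": -0.005,"dz": 0.035,"wx": 0,"wy": 0,"wz": 0,"fingers": 1}
  ]
}}

```text
clock: 5.25
ee_pos: [0.4892, -0.1322, 0.1361]
tcp_rot: [[-0.988, -0.157, 0.001], [-0.157, 0.988, 0.002], [-0.001, 0.002, -1.0]]
wrist_force: [-1.3, 1.7, 6.3]
grip_width: 0.0132
gripper_force: 42.8
```

It touches down at z≈0.136, as predicted. Releasing and retreating.

Emit:
{"api": "move_arm", "payload": {
  "plan": [
    {"dx": 0,"dy": 0,"dz": 0,"wx": 0,"wy": 0,"wz": 0,"fingers": 0.06},
    {"dx": 0,"dy": 0,"dz": 0,"wx": 0,"wy": 0,"wz": 0,"fingers": 0.06},
    {"dx": 0,"dy": 0,"dz": 0,"wx": 0,"wy": 0,"wz": 0,"fingers": 0.06}
  ]
}}

```text
clock: 5.55
ee_pos: [0.4885, -0.1333, 0.1348]
tcp_rot: [[-0.988, -0.156, 0.0], [-0.156, 0.988, 0.0], [-0.0, -0.0, -1.0]]
wrist_force: [-0.0, 0.6, -0.9]
grip_width: 0.0401
gripper_force: 0.0
```

Emit:
{"api": "move_arm", "payload": {
  "plan": [
    {"dx": 0,"dy": 0,"dz": -0.3,"wx": 0,"wy": 0,"wz": 0,"fingers": 0.06},
    {"dx": 0,"dy": 0,"dz": -0.8,"wx": 0,"wy": 0,"wz": 0,"fingers": 0.06},
    {"dx": 0,"dy": 0,"dz": -0.8,"wx": 0,"wy": 0,"wz": 0,"fingers": 0.06},
    {"dx": 0,"dy": 0,"dz": -0.8,"wx": 0,"wy": 0,"wz": 0,"fingers": 0.06}
  ]
}}

```text
clock: 5.95
ee_pos: [0.4904, -0.134, 0.2332]
tcp_rot: [[-0.988, -0.156, 0.006], [-0.156, 0.988, 0.0], [-0.006, -0.001, -1.0]]
wrist_force: [0.4, 0.0, -0.3]
grip_width: 0.0399
gripper_force: 0.0
```

```bash
python3 go.py .4949 .2351 .231 -4.7
```

```text
5.95 [ 0.4904 -0.134   0.2332] yaw 8.97 tilt [0.0062 0.0004] shares [-0.516  3.032  0.019] wz 0.0759 qvel 4.0 w 0.03986437017886346 q7 [-25.69712425   6.53958134  39.19091483 112.42604528  -4.78056854
  62.23876544 114.48336292]
```

Emit:
{"api": "move_arm", "payload": {
  "plan": [
    {"dx": -0.13,"dy": 0.4,"dz": 0,"wx": 0,"wy": 0,"wz": 0,"fingers": 0.06},
    {"dx": -0.13,"dy": 0.76,"dz": 0,"wx": 0,"wy": 0,"wz": 0,"fingers": 0.06},
    {"dx": -0.13,"dy": 0.76,"dz": 0,"wx": 0,"wy": 0,"wz": 0,"fingers": 0.06}
  ]
}}

```text
clock: 6.25
ee_pos: [0.4876, -0.0334, 0.2281]
tcp_rot: [[-0.986, -0.167, -0.005], [-0.167, 0.986, 0.003], [0.005, 0.004, -1.0]]
wrist_force: [0.9, -0.2, -0.4]
grip_width: 0.0402
gripper_force: 0.0
```

Emit:
{"api": "move_arm", "payload": {
  "plan": [
    {"dx": -0.13,"dy": 0.4,"dz": 0,"wx": 0,"wy": 0,"wz": 0,"fingers": 0.06},
    {"dx": -0.13,"dy": 0.76,"dz": 0,"wx": 0,"wy": 0,"wz": 0,"fingers": 0.06},
    {"dx": -0.13,"dy": 0.76,"dz": 0,"wx": 0,"wy": 0,"wz": 0,"fingers": 0.06}
  ]
}}

```text
clock: 6.55
ee_pos: [0.4885, 0.0589, 0.2283]
tcp_rot: [[-0.986, -0.168, -0.005], [-0.168, 0.986, 0.002], [0.004, 0.002, -1.0]]
wrist_force: [-0.4, 1.2, -0.5]
grip_width: 0.0404
gripper_force: 0.0
```

Emit:
{"api": "move_arm", "payload": {
  "plan": [
    {"dx": -0.13,"dy": 0.4,"dz": 0,"wx": 0,"wy": 0,"wz": 0,"fingers": 0.06},
    {"dx": -0.13,"dy": 0.76,"dz": 0,"wx": 0,"wy": 0,"wz": 0,"fingers": 0.06},
    {"dx": -0.13,"dy": 0.76,"dz": 0,"wx": 0,"wy": 0,"wz": 0,"fingers": 0.06}
  ]
}}

```text
clock: 6.85
ee_pos: [0.4893, 0.1512, 0.2285]
tcp_rot: [[-0.986, -0.167, -0.004], [-0.167, 0.986, 0.001], [0.004, 0.002, -1.0]]
wrist_force: [-0.5, 0.4, 0.4]
grip_width: 0.0403
gripper_force: 0.0
```

Emit:
{"api": "move_arm", "payload": {
  "plan": [
    {"dx": -0.13,"dy": 0.4,"dz": 0,"wx": 0,"wy": 0,"wz": 0.03,"fingers": 0.06},
    {"dx": -0.13,"dy": 0.76,"dz": 0,"wx": 0,"wy": 0,"wz": 0.076,"fingers": 0.06},
    {"dx": -0.13,"dy": 0.76,"dz": 0,"wx": 0,"wy": 0,"wz": 0.076,"fingers": 0.06},
    {"dx": -0.13,"dy": 0.76,"dz": 0,"wx": 0,"wy": 0,"wz": 0.076,"fingers": 0.06},
    {"dx": -0.13,"dy": 0.76,"dz": 0,"wx": 0,"wy": 0,"wz": 0.076,"fingers": 0.06}
  ]
}}

```text
clock: 7.35
ee_pos: [0.4929, 0.2339, 0.2294]
tcp_rot: [[-0.996, 0.084, -0.002], [0.084, 0.996, -0.003], [0.002, -0.003, -1.0]]
wrist_force: [1.0, -0.5, 0.3]
grip_width: 0.0402
gripper_force: 0.0
```

```bash
python3 go.py .4949 .2351 .132 -4.7; python3 - <<'E'
from plant import optics
import cv2
f=optics.grab_frame('scene');cv2.imwrite('pics/s4.png',cv2.resize(f['pixels'][60:340,150:450,::-1],None,fx=2,fy=2))
f=optics.grab_frame('top');cv2.imwrite('pics/t4.png',cv2.resize(f['pixels'][110:280,120:440,::-1],None,fx=2.4,fy=2.4))
E
```

```text
7.35 [0.4929 0.2339 0.2294] yaw -4.81 tilt [-0.0018 -0.0025] shares [-0.017  0.014  0.811] wz -0.0006 qvel 0.73 w 0.04017281740460684 q7 [-50.99413025  11.16996774  23.90217624 107.00450317  -4.96455693
  63.00928981  59.96820388]
```

View pics/s4.png

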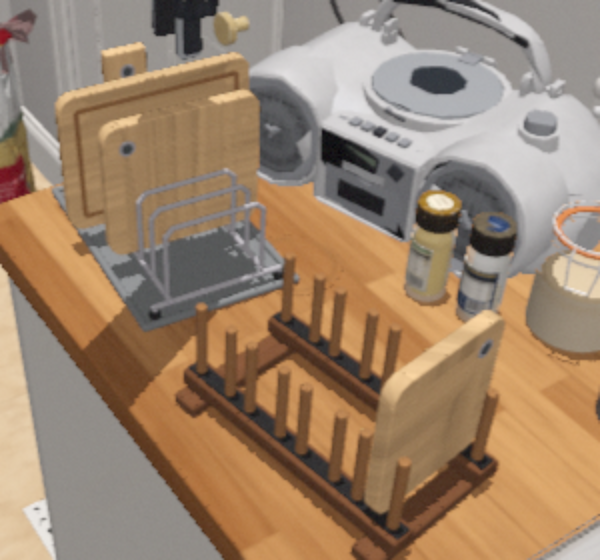

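View pics/t4.png

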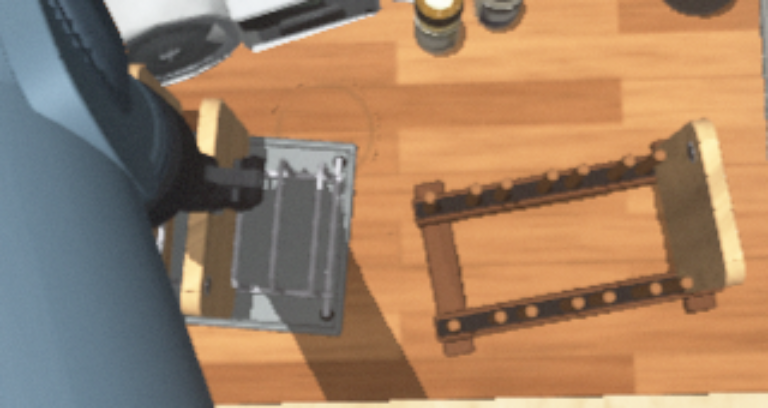

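The small board stands upright and seated in the rightmost slot: its top edge runs (705,122)-(735,283) in the top crop, and the bottom is down on the rails in the scene crop. The gripper is over the medium board, so I'm descending.

Emit:
{"api": "move_arm", "payload": {
  "plan": [
    {"dx": -0.015,"dy": 0.015,"dz": 0.2,"wx": 0,"wy": 0,"wz": 0,"fingers": 0.06},
    {"dx": -0.015,"dy": 0.015,"dz": 0.5,"wx": 0,"wy": 0,"wz": 0,"fingers": 0.06},
    {"dx": -0.015,"dy": 0.015,"dz": 0.81,"wx": 0,"wy": 0,"wz": 0,"fingers": 0.06},
    {"dx": -0.015,"dy": 0.015,"dz": 0.81,"wx": 0,"wy": 0,"wz": 0,"fingers": 0.06},
    {"dx": -0.015,"dy": 0.015,"dz": 0.81,"wx": 0,"wy": 0,"wz": 0,"fingers": 0.06}
  ]
}}

```text
clock: 7.95
ee_pos: [0.4951, 0.2366, 0.1335]
tcp_rot: [[-0.996, 0.084, -0.001], [0.084, 0.996, -0.001], [0.001, -0.001, -1.0]]
wrist_force: [-0.4, 0.1, 1.3]
grip_width: 0.0401
gripper_force: 0.0
```

Emit:
{"api": "move_arm", "payload": {
  "plan": [
    {"dx": 0,"dy": 0,"dz": 0,"wx": 0,"wy": 0,"wz": 0,"fingers": 1},
    {"dx": 0,"dy": 0,"dz": 0,"wx": 0,"wy": 0,"wz": 0,"fingers": 1},
    {"dx": 0,"dy": 0,"dz": 0,"wx": 0,"wy": 0,"wz": 0,"fingers": 1},
    {"dx": 0,"dy": 0,"dz": 0,"wx": 0,"wy": 0,"wz": 0,"fingers": 1},
    {"dx": 0,"dy": 0,"dz": 0,"wx": 0,"wy": 0,"wz": 0,"fingers": 1}
  ]
}}

```text
clock: 8.45
ee_pos: [0.497, 0.2387, 0.136]
tcp_rot: [[-0.997, 0.082, 0.004], [0.082, 0.997, 0.002], [-0.004, 0.002, -1.0]]
wrist_force: [-0.0, -1.3, 6.1]
grip_width: 0.0136
gripper_force: 40.2
```

Emit:
{"api": "move_arm", "payload": {
  "plan": [
    {"dx": 0,"dy": 0,"dz": -0.2,"wx": 0,"wy": 0,"wz": 0,"fingers": 1},
    {"dx": 0,"dy": 0,"dz": -0.5,"wx": 0,"wy": 0,"wz": 0,"fingers": 1},
    {"dx": 0,"dy": 0,"dz": -0.9,"wx": 0,"wy": 0,"wz": 0,"fingers": 1},
    {"dx": 0,"dy": 0,"dz": -0.9,"wx": 0,"wy": 0,"wz": 0,"fingers": 1},
    {"dx": 0,"dy": 0,"dz": -0.9,"wx": 0,"wy": 0,"wz": 0,"fingers": 1}
  ]
}}

```text
clock: 8.95
ee_pos: [0.4956, 0.2387, 0.243]
tcp_rot: [[-0.997, 0.082, 0.002], [0.082, 0.997, 0.002], [-0.002, 0.003, -1.0]]
wrist_force: [0.1, 0.0, -3.2]
grip_width: 0.0135
gripper_force: 39.3
```

```bash
python3 go.py .4776 -.0726 .240 8.95; python3 - <<'E'
from h import *
f=dict(np.load('top0.npz'))
uv=np.array([(705,122),(735,283)])/2.4+[120,110]
Q=cast(f,uv,.168);th=np.radians(8.95);R=np.array([[np.cos(th),-np.sin(th)],[np.sin(th),np.cos(th)]])
print('small in rack',((Q-[.4729,-.0429])@R).round(4))
E
```

```text
8.95 [0.4956 0.2387 0.243 ] yaw -4.7 tilt [0.0024 0.0024] shares [-0.063 -2.597  0.018] wz -0.0758 qvel 3.62 w 0.01348240101328831 q7 [-51.44173974  10.67597877  24.12401377 105.83578971  -4.88776448
  64.29737057  59.72326013]
small in rack [[ 0.0582 -0.0914]
 [-0.057  -0.0883]]
```

The small board measures (0.6, -89.9) mm in the rack frame, well centred. Carrying medium.

Emit:
{"api": "move_arm", "payload": {
  "plan": [
    {"dx": -0.021,"dy": -0.4,"dz": 0,"wx": 0,"wy": 0,"wz": 0,"fingers": 1},
    {"dx": -0.021,"dy": -0.865,"dz": 0,"wx": 0,"wy": 0,"wz": 0,"fingers": 1},
    {"dx": -0.021,"dy": -0.865,"dz": 0,"wx": 0,"wy": 0,"wz": 0,"fingers": 1}
  ]
}}

```text
clock: 9.25
ee_pos: [0.4869, 0.1251, 0.2389]
tcp_rot: [[-0.996, 0.093, -0.006], [0.093, 0.996, -0.006], [0.005, -0.007, -1.0]]
wrist_force: [1.0, -0.7, -2.3]
grip_width: 0.0136
gripper_force: 39.7
```

Emit:
{"api": "move_arm", "payload": {
  "plan": [
    {"dx": -0.021,"dy": -0.4,"dz": 0,"wx": 0,"wy": 0,"wz": 0,"fingers": 1},
    {"dx": -0.021,"dy": -0.865,"dz": 0,"wx": 0,"wy": 0,"wz": 0,"fingers": 1},
    {"dx": -0.021,"dy": -0.865,"dz": 0,"wx": 0,"wy": 0,"wz": 0,"fingers": 1}
  ]
}}

```text
clock: 9.55
ee_pos: [0.4803, 0.0222, 0.2394]
tcp_rot: [[-0.996, 0.094, -0.005], [0.094, 0.996, -0.004], [0.005, -0.005, -1.0]]
wrist_force: [-0.7, 0.2, -3.5]
grip_width: 0.0137
gripper_force: 39.9
```

Emit:
{"api": "move_arm", "payload": {
  "plan": [
    {"dx": -0.021,"dy": -0.4,"dz": 0,"wx": 0,"wy": 0,"wz": -0.03,"fingers": 1},
    {"dx": -0.021,"dy": -0.865,"dz": 0,"wx": 0,"wy": 0,"wz": -0.076,"fingers": 1},
    {"dx": -0.021,"dy": -0.865,"dz": 0,"wx": 0,"wy": 0,"wz": -0.076,"fingers": 1},
    {"dx": -0.021,"dy": -0.865,"dz": 0,"wx": 0,"wy": 0,"wz": -0.076,"fingers": 1},
    {"dx": -0.021,"dy": -0.865,"dz": 0,"wx": 0,"wy": 0,"wz": -0.076,"fingers": 1}
  ]
}}

```text
clock: 10.05
ee_pos: [0.476, -0.0717, 0.2402]
tcp_rot: [[-0.988, -0.155, -0.003], [-0.155, 0.988, 0.001], [0.003, 0.001, -1.0]]
wrist_force: [-0.3, 0.9, -2.0]
grip_width: 0.0134
gripper_force: 40.0
```

```bash
python3 go.py .4776 -.0726 .1425 8.95
```

```text
10.05 [ 0.476  -0.0717  0.2402] yaw 8.95 tilt [-0.0027  0.0008] shares [-0.014 -0.011  0.814] wz -0.0 qvel 1.74 w 0.013399767794983992 q7 [-32.83039158   2.38032481  37.85481255 114.90379915  -1.66963539
  63.38612638 104.69799099]
```

Emit:
{"api": "move_arm", "payload": {
  "plan": [
    {"dx": -0.012,"dy": -0.011,"dz": 0.25,"wx": 0,"wy": 0,"wz": 0,"fingers": 1},
    {"dx": -0.012,"dy": -0.011,"dz": 0.45,"wx": 0,"wy": 0,"wz": 0,"fingers": 1},
    {"dx": -0.012,"dy": -0.011,"dz": 0.65,"wx": 0,"wy": 0,"wz": 0,"fingers": 1},
    {"dx": -0.012,"dy": -0.011,"dz": 0.8,"wx": 0,"wy": 0,"wz": 0,"fingers": 1},
    {"dx": -0.012,"dy": -0.011,"dz": 0.8,"wx": 0,"wy": 0,"wz": 0,"fingers": 1}
  ]
}}

```text
clock: 10.55
ee_pos: [0.4781, -0.0713, 0.1438]
tcp_rot: [[-0.987, -0.159, -0.003], [-0.159, 0.987, 0.0], [0.003, 0.001, -1.0]]
wrist_force: [0.1, -0.7, -1.6]
grip_width: 0.0132
gripper_force: 42.1
```

Emit:
{"api": "move_arm", "payload": {
  "plan": [
    {"dx": 0.0,"dy": 0,"dz": 0.02,"wx": 0,"wy": 0,"wz": 0,"fingers": 1},
    {"dx": 0.0,"dy": 0,"dz": 0.03,"wx": 0,"wy": 0,"wz": 0,"fingers": 1},
    {"dx": 0.0,"dy": 0,"dz": 0.03,"wx": 0,"wy": 0,"wz": 0,"fingers": 1}
  ]
}}

```text
clock: 10.85
ee_pos: [0.4792, -0.0719, 0.1427]
tcp_rot: [[-0.987, -0.158, -0.0], [-0.158, 0.987, 0.002], [-0.0, 0.002, -1.0]]
wrist_force: [-1.6, 2.3, 4.5]
grip_width: 0.0137
gripper_force: 43.1
```

Emit:
{"api": "move_arm", "payload": {
  "plan": [
    {"dx": 0,"dy": 0,"dz": 0,"wx": 0,"wy": 0,"wz": 0,"fingers": 0.06},
    {"dx": 0,"dy": 0,"dz": 0,"wx": 0,"wy": 0,"wz": 0,"fingers": 0.06},
    {"dx": 0,"dy": 0,"dz": 0,"wx": 0,"wy": 0,"wz": 0,"fingers": 0.06}
  ]
}}

```text
clock: 11.15
ee_pos: [0.4788, -0.0737, 0.1419]
tcp_rot: [[-0.988, -0.156, 0.0], [-0.156, 0.988, -0.0], [-0.0, -0.0, -1.0]]
wrist_force: [-0.6, -0.4, 0.4]
grip_width: 0.04
gripper_force: 0.0
```

Emit:
{"api": "move_arm", "payload": {
  "plan": [
    {"dx": 0,"dy": 0,"dz": -0.3,"wx": 0,"wy": 0,"wz": 0,"fingers": 0.06},
    {"dx": 0,"dy": 0,"dz": -0.8,"wx": 0,"wy": 0,"wz": 0,"fingers": 0.06},
    {"dx": 0,"dy": 0,"dz": -0.8,"wx": 0,"wy": 0,"wz": 0,"fingers": 0.06},
    {"dx": 0,"dy": 0,"dz": -0.8,"wx": 0,"wy": 0,"wz": 0,"fingers": 0.06}
  ]
}}

```text
clock: 11.55
ee_pos: [0.4807, -0.074, 0.2403]
tcp_rot: [[-0.988, -0.156, 0.006], [-0.156, 0.988, 0.001], [-0.006, 0.0, -1.0]]
wrist_force: [-0.3, 1.0, -0.1]
grip_width: 0.0399
gripper_force: 0.0
```

```bash
python3 go.py .5008 .2917 .238 -4.6
```

```text
11.55 [ 0.4807 -0.074   0.2403] yaw 8.96 tilt [0.0062 0.0013] shares [-0.64   2.984  0.025] wz 0.0754 qvel 3.85 w 0.039898865351169495 q7 [-33.46328757   2.69740056  38.93203237 114.66000239  -2.02659933
  62.91142203 105.31524793]
```

Emit:
{"api": "move_arm", "payload": {
  "plan": [
    {"dx": -0.16,"dy": 0.4,"dz": 0,"wx": 0,"wy": 0,"wz": 0,"fingers": 0.06},
    {"dx": -0.16,"dy": 0.746,"dz": 0,"wx": 0,"wy": 0,"wz": 0,"fingers": 0.06},
    {"dx": -0.16,"dy": 0.746,"dz": 0,"wx": 0,"wy": 0,"wz": 0,"fingers": 0.06}
  ]
}}

```text
clock: 11.85
ee_pos: [0.4817, 0.0249, 0.2356]
tcp_rot: [[-0.986, -0.167, -0.004], [-0.167, 0.986, 0.002], [0.004, 0.002, -1.0]]
wrist_force: [0.1, 0.4, -0.1]
grip_width: 0.0403
gripper_force: 0.0
```

Emit:
{"api": "move_arm", "payload": {
  "plan": [
    {"dx": -0.16,"dy": 0.4,"dz": 0,"wx": 0,"wy": 0,"wz": 0,"fingers": 0.06},
    {"dx": -0.16,"dy": 0.746,"dz": 0,"wx": 0,"wy": 0,"wz": 0,"fingers": 0.06},
    {"dx": -0.16,"dy": 0.746,"dz": 0,"wx": 0,"wy": 0,"wz": 0,"fingers": 0.06}
  ]
}}

```text
clock: 12.15
ee_pos: [0.4862, 0.1162, 0.2355]
tcp_rot: [[-0.986, -0.167, -0.004], [-0.167, 0.986, 0.001], [0.004, 0.002, -1.0]]
wrist_force: [0.4, -0.8, 0.1]
grip_width: 0.0399
gripper_force: 0.0
```

Emit:
{"api": "move_arm", "payload": {
  "plan": [
    {"dx": -0.16,"dy": 0.4,"dz": 0,"wx": 0,"wy": 0,"wz": 0,"fingers": 0.06},
    {"dx": -0.16,"dy": 0.746,"dz": 0,"wx": 0,"wy": 0,"wz": 0,"fingers": 0.06},
    {"dx": -0.16,"dy": 0.746,"dz": 0,"wx": 0,"wy": 0,"wz": 0,"fingers": 0.06}
  ]
}}

```text
clock: 12.45
ee_pos: [0.4908, 0.2077, 0.2355]
tcp_rot: [[-0.986, -0.167, -0.004], [-0.167, 0.986, 0.001], [0.004, 0.002, -1.0]]
wrist_force: [-1.1, -0.0, 0.4]
grip_width: 0.0401
gripper_force: 0.0
```

Emit:
{"api": "move_arm", "payload": {
  "plan": [
    {"dx": -0.16,"dy": 0.4,"dz": 0,"wx": 0,"wy": 0,"wz": 0.03,"fingers": 0.06},
    {"dx": -0.16,"dy": 0.746,"dz": 0,"wx": 0,"wy": 0,"wz": 0.0755,"fingers": 0.06},
    {"dx": -0.16,"dy": 0.746,"dz": 0,"wx": 0,"wy": 0,"wz": 0.0755,"fingers": 0.06},
    {"dx": -0.16,"dy": 0.746,"dz": 0,"wx": 0,"wy": 0,"wz": 0.0755,"fingers": 0.06},
    {"dx": -0.16,"dy": 0.746,"dz": 0,"wx": 0,"wy": 0,"wz": 0.0755,"fingers": 0.06}
  ]
}}

```text
clock: 12.95
ee_pos: [0.4986, 0.2892, 0.2365]
tcp_rot: [[-0.997, 0.082, -0.002], [0.082, 0.997, -0.003], [0.002, -0.003, -1.0]]
wrist_force: [0.2, 0.5, 0.6]
grip_width: 0.0402
gripper_force: 0.0
```

```bash
python3 go.py .5008 .2917 .138 -4.6; python3 - <<'E'
from plant import optics
import cv2
f=optics.grab_frame('scene');cv2.imwrite('pics/s5.png',cv2.resize(f['pixels'][60:340,150:450,::-1],None,fx=2,fy=2))
E
```

```text
12.95 [0.4986 0.2892 0.2365] yaw -4.7 tilt [-0.0018 -0.0028] shares [-0.018  0.025  0.821] wz -0.0006 qvel 0.86 w 0.0402001353816148 q7 [-55.59532985  14.46988682  24.93729898 102.50736666  -6.6036076
  64.63947211  56.79836319]
```

View pics/s5.png

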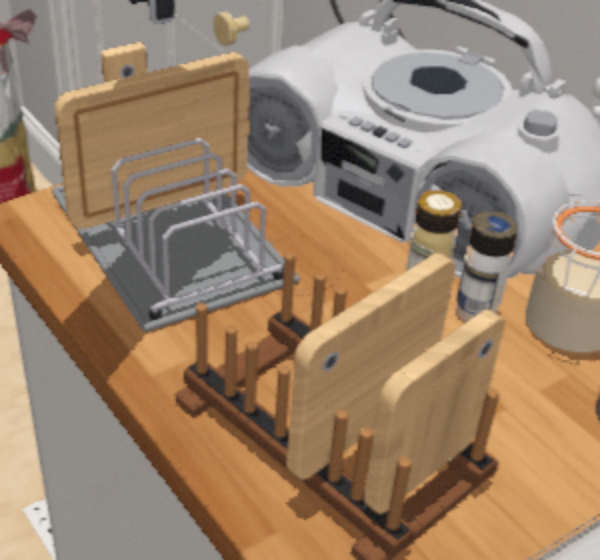

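Medium and small are seated in the right two slots; large is next. When lifted, I'll pull it toward the robot (-x) first so its far end clears the radio speaker.

Emit:
{"api": "move_arm", "payload": {
  "plan": [
    {"dx": -0.018,"dy": 0.02,"dz": 0.2,"wx": 0,"wy": 0,"wz": 0,"fingers": 0.06},
    {"dx": -0.018,"dy": 0.02,"dz": 0.5,"wx": 0,"wy": 0,"wz": 0,"fingers": 0.06},
    {"dx": -0.018,"dy": 0.02,"dz": 0.82,"wx": 0,"wy": 0,"wz": 0,"fingers": 0.06},
    {"dx": -0.018,"dy": 0.02,"dz": 0.82,"wx": 0,"wy": 0,"wz": 0,"fingers": 0.06},
    {"dx": -0.018,"dy": 0.02,"dz": 0.82,"wx": 0,"wy": 0,"wz": 0,"fingers": 0.06}
  ]
}}

```text
clock: 13.5
ee_pos: [0.5011, 0.2921, 0.1394]
tcp_rot: [[-0.997, 0.083, -0.001], [0.083, 0.997, -0.002], [0.001, -0.002, -1.0]]
wrist_force: [0.6, -0.1, 1.5]
grip_width: 0.0403
gripper_force: 0.0
```

Emit:
{"api": "move_arm", "payload": {
  "plan": [
    {"dx": 0,"dy": 0,"dz": 0,"wx": 0,"wy": 0,"wz": 0,"fingers": 1},
    {"dx": 0,"dy": 0,"dz": 0,"wx": 0,"wy": 0,"wz": 0,"fingers": 1},
    {"dx": 0,"dy": 0,"dz": 0,"wx": 0,"wy": 0,"wz": 0,"fingers": 1},
    {"dx": 0,"dy": 0,"dz": 0,"wx": 0,"wy": 0,"wz": 0,"fingers": 1},
    {"dx": 0,"dy": 0,"dz": 0,"wx": 0,"wy": 0,"wz": 0,"fingers": 1}
  ]
}}

```text
clock: 14.0
ee_pos: [0.503, 0.2948, 0.1422]
tcp_rot: [[-0.997, 0.081, 0.004], [0.081, 0.997, 0.003], [-0.004, 0.003, -1.0]]
wrist_force: [-0.7, 0.1, 5.9]
grip_width: 0.013
gripper_force: 40.6
```

Emit:
{"api": "move_arm", "payload": {
  "plan": [
    {"dx": 0,"dy": 0,"dz": -0.2,"wx": 0,"wy": 0,"wz": 0,"fingers": 1},
    {"dx": 0,"dy": 0,"dz": -0.5,"wx": 0,"wy": 0,"wz": 0,"fingers": 1},
    {"dx": 0.1,"dy": 0,"dz": -0.9,"wx": 0,"wy": 0,"wz": 0,"fingers": 1},
    {"dx": 0.33,"dy": 0,"dz": -0.9,"wx": 0,"wy": 0,"wz": 0,"fingers": 1},
    {"dx": 0.33,"dy": 0,"dz": -0.9,"wx": 0,"wy": 0,"wz": 0,"fingers": 1}
  ]
}}

```text
clock: 14.5
ee_pos: [0.4585, 0.2989, 0.2489]
tcp_rot: [[-0.997, 0.077, -0.002], [0.077, 0.997, 0.003], [0.002, 0.003, -1.0]]
wrist_force: [-1.8, -0.0, -3.0]
grip_width: 0.0133
gripper_force: 39.4
```

```bash
python3 go.py .4683 -.0133 .246 8.95; python3 - <<'E'
from plant import optics
import cv2
f=optics.grab_frame('scene');cv2.imwrite('pics/s6.png',cv2.resize(f['pixels'][20:300,150:450,::-1],None,fx=2,fy=2))
E
```

```text
14.5 [0.4585 0.2989 0.2489] yaw -4.41 tilt [-0.0019  0.0032] shares [-0.282 -2.588  0.015] wz -0.0742 qvel 3.06 w 0.013250626017514503 q7 [-58.9329733   10.13180373  24.21805833 105.69677492  -4.79974887
  65.10839487  52.56509959]
```

View pics/s6.png

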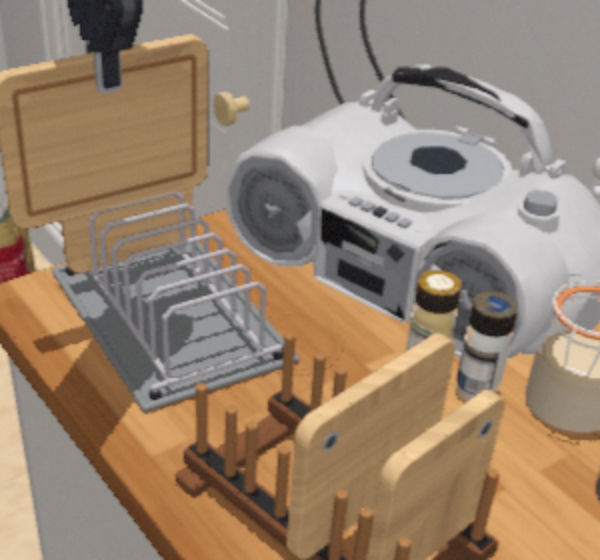

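The large board hangs level, gripped at mid-edge (107,75), and is clear of the radio. Carrying it to slot +30.

Emit:
{"api": "move_arm", "payload": {
  "plan": [
    {"dx": 0,"dy": -0.4,"dz": 0,"wx": 0,"wy": 0,"wz": 0,"fingers": 1},
    {"dx": 0,"dy": -0.863,"dz": 0,"wx": 0,"wy": 0,"wz": 0,"fingers": 1},
    {"dx": 0,"dy": -0.863,"dz": 0,"wx": 0,"wy": 0,"wz": 0,"fingers": 1}
  ]
}}

```text
clock: 14.85
ee_pos: [0.453, 0.1847, 0.2459]
tcp_rot: [[-0.996, 0.091, -0.003], [0.091, 0.996, -0.006], [0.003, -0.006, -1.0]]
wrist_force: [0.5, -0.2, -1.6]
grip_width: 0.0135
gripper_force: 39.9
```

Emit:
{"api": "move_arm", "payload": {
  "plan": [
    {"dx": -0.08,"dy": -0.4,"dz": 0,"wx": 0,"wy": 0,"wz": 0,"fingers": 1},
    {"dx": -0.08,"dy": -0.863,"dz": 0,"wx": 0,"wy": 0,"wz": 0,"fingers": 1},
    {"dx": -0.08,"dy": -0.863,"dz": 0,"wx": 0,"wy": 0,"wz": 0,"fingers": 1}
  ]
}}

```text
clock: 15.15
ee_pos: [0.4538, 0.0811, 0.2464]
tcp_rot: [[-0.996, 0.093, -0.003], [0.093, 0.996, -0.004], [0.002, -0.004, -1.0]]
wrist_force: [-0.9, -0.4, -1.8]
grip_width: 0.0131
gripper_force: 40.1
```

Emit:
{"api": "move_arm", "payload": {
  "plan": [
    {"dx": -0.2,"dy": -0.4,"dz": 0,"wx": 0,"wy": 0,"wz": -0.03,"fingers": 1},
    {"dx": -0.2,"dy": -0.863,"dz": 0,"wx": 0,"wy": 0,"wz": -0.0745,"fingers": 1},
    {"dx": -0.2,"dy": -0.863,"dz": 0,"wx": 0,"wy": 0,"wz": -0.0745,"fingers": 1},
    {"dx": -0.2,"dy": -0.863,"dz": 0,"wx": 0,"wy": 0,"wz": -0.0745,"fingers": 1},
    {"dx": -0.2,"dy": -0.863,"dz": 0,"wx": 0,"wy": 0,"wz": -0.0745,"fingers": 1}
  ]
}}

```text
clock: 15.65
ee_pos: [0.4698, -0.0146, 0.2469]
tcp_rot: [[-0.988, -0.152, -0.001], [-0.152, 0.988, 0.001], [0.001, 0.001, -1.0]]
wrist_force: [0.8, 0.4, -2.3]
grip_width: 0.0134
gripper_force: 40.2
```

```bash
python3 go.py .4683 -.0133 .148 8.95
```

```text
15.65 [ 0.4698 -0.0146  0.2469] yaw 8.74 tilt [-0.001   0.0005] shares [0.01  0.012 0.824] wz -0.0012 qvel 2.09 w 0.013367465634090676 q7 [-4.19565532e+01 -3.06041946e-02  3.92951609e+01  1.15933776e+02
 -1.59220910e-02  6.41446876e+01  9.60808885e+01]
```

Emit:
{"api": "move_arm", "payload": {
  "plan": [
    {"dx": 0.01,"dy": 0.01,"dz": 0.25,"wx": 0,"wy": 0,"wz": 0,"fingers": 1},
    {"dx": 0.01,"dy": 0.01,"dz": 0.45,"wx": 0,"wy": 0,"wz": 0,"fingers": 1},
    {"dx": 0.01,"dy": 0.01,"dz": 0.65,"wx": 0,"wy": 0,"wz": 0,"fingers": 1},
    {"dx": 0.01,"dy": 0.01,"dz": 0.8,"wx": 0,"wy": 0,"wz": 0,"fingers": 1},
    {"dx": 0.01,"dy": 0.01,"dz": 0.8,"wx": 0,"wy": 0,"wz": 0,"fingers": 1}
  ]
}}

```text
clock: 16.15
ee_pos: [0.4682, -0.0118, 0.1501]
tcp_rot: [[-0.988, -0.157, -0.003], [-0.157, 0.988, -0.001], [0.003, -0.0, -1.0]]
wrist_force: [0.8, -0.7, -1.9]
grip_width: 0.0133
gripper_force: 42.0
```

Emit:
{"api": "move_arm", "payload": {
  "plan": [
    {"dx": 0.0,"dy": 0,"dz": 0.02,"wx": 0,"wy": 0,"wz": 0,"fingers": 1},
    {"dx": 0.0,"dy": 0,"dz": 0.03,"wx": 0,"wy": 0,"wz": 0,"fingers": 1},
    {"dx": 0.0,"dy": 0,"dz": 0.03,"wx": 0,"wy": 0,"wz": 0,"fingers": 1}
  ]
}}

```text
clock: 16.45
ee_pos: [0.4694, -0.0123, 0.149]
tcp_rot: [[-0.988, -0.155, 0.0], [-0.155, 0.988, 0.002], [-0.001, 0.002, -1.0]]
wrist_force: [-1.6, 1.3, 4.6]
grip_width: 0.0134
gripper_force: 42.9
```

Emit:
{"api": "move_arm", "payload": {
  "plan": [
    {"dx": 0,"dy": 0,"dz": 0,"wx": 0,"wy": 0,"wz": 0,"fingers": 0.06},
    {"dx": 0,"dy": 0,"dz": 0,"wx": 0,"wy": 0,"wz": 0,"fingers": 0.06},
    {"dx": 0,"dy": 0,"dz": 0,"wx": 0,"wy": 0,"wz": 0,"fingers": 0.06}
  ]
}}

```text
clock: 16.75
ee_pos: [0.4688, -0.0139, 0.1479]
tcp_rot: [[-0.988, -0.153, 0.001], [-0.153, 0.988, 0.0], [-0.001, 0.0, -1.0]]
wrist_force: [0.0, 0.1, -0.1]
grip_width: 0.0403
gripper_force: 0.0
```

Emit:
{"api": "move_arm", "payload": {
  "plan": [
    {"dx": 0,"dy": 0,"dz": -0.3,"wx": 0,"wy": 0,"wz": 0,"fingers": 0.06},
    {"dx": 0,"dy": 0,"dz": -0.8,"wx": 0,"wy": 0,"wz": 0,"fingers": 0.06},
    {"dx": 0,"dy": 0,"dz": -0.8,"wx": 0,"wy": 0,"wz": 0,"fingers": 0.06},
    {"dx": 0,"dy": 0,"dz": -0.8,"wx": 0,"wy": 0,"wz": 0,"fingers": 0.06}
  ]
}}

```text
clock: 17.15
ee_pos: [0.4707, -0.014, 0.2463]
tcp_rot: [[-0.988, -0.153, 0.006], [-0.153, 0.988, 0.002], [-0.006, 0.001, -1.0]]
wrist_force: [-0.3, -0.0, 0.4]
grip_width: 0.0402
gripper_force: 0.0
```

```bash
python3 go.py .5011 .3531 .245 -4.6
```

```text
17.15 [ 0.4707 -0.014   0.2463] yaw 8.79 tilt [0.0058 0.0023] shares [-0.718  2.985  0.019] wz 0.0744 qvel 4.19 w 0.04018719300124945 q7 [-4.29747542e+01 -2.29209844e-01  4.02607055e+01  1.16158732e+02
  3.89976346e-02  6.36755489e+01  9.60598442e+01]
```

Emit:
{"api": "move_arm", "payload": {
  "plan": [
    {"dx": -0.18,"dy": 0.4,"dz": 0,"wx": 0,"wy": 0,"wz": 0,"fingers": 0.06},
    {"dx": -0.18,"dy": 0.747,"dz": 0,"wx": 0,"wy": 0,"wz": 0,"fingers": 0.06},
    {"dx": -0.18,"dy": 0.747,"dz": 0,"wx": 0,"wy": 0,"wz": 0,"fingers": 0.06}
  ]
}}

```text
clock: 17.45
ee_pos: [0.4741, 0.085, 0.2416]
tcp_rot: [[-0.986, -0.164, -0.004], [-0.164, 0.986, 0.001], [0.004, 0.002, -1.0]]
wrist_force: [-0.1, 0.3, -0.7]
grip_width: 0.0403
gripper_force: 0.0
```

Emit:
{"api": "move_arm", "payload": {
  "plan": [
    {"dx": -0.18,"dy": 0.4,"dz": 0,"wx": 0,"wy": 0,"wz": 0,"fingers": 0.06},
    {"dx": -0.18,"dy": 0.747,"dz": 0,"wx": 0,"wy": 0,"wz": 0,"fingers": 0.06},
    {"dx": -0.18,"dy": 0.747,"dz": 0,"wx": 0,"wy": 0,"wz": 0,"fingers": 0.06}
  ]
}}

```text
clock: 17.75
ee_pos: [0.4812, 0.177, 0.2415]
tcp_rot: [[-0.986, -0.164, -0.004], [-0.164, 0.986, 0.001], [0.004, 0.001, -1.0]]
wrist_force: [-0.6, 0.9, 0.0]
grip_width: 0.04
gripper_force: 0.0
```

Emit:
{"api": "move_arm", "payload": {
  "plan": [
    {"dx": -0.18,"dy": 0.4,"dz": 0,"wx": 0,"wy": 0,"wz": 0,"fingers": 0.06},
    {"dx": -0.18,"dy": 0.747,"dz": 0,"wx": 0,"wy": 0,"wz": 0,"fingers": 0.06},
    {"dx": -0.18,"dy": 0.747,"dz": 0,"wx": 0,"wy": 0,"wz": 0,"fingers": 0.06}
  ]
}}

```text
clock: 18.05
ee_pos: [0.4883, 0.269, 0.2414]
tcp_rot: [[-0.986, -0.164, -0.004], [-0.164, 0.986, 0.001], [0.004, 0.002, -1.0]]
wrist_force: [-0.5, -0.6, 0.3]
grip_width: 0.0399
gripper_force: 0.0
```

Emit:
{"api": "move_arm", "payload": {
  "plan": [
    {"dx": -0.18,"dy": 0.4,"dz": 0,"wx": 0,"wy": 0,"wz": 0.03,"fingers": 0.06},
    {"dx": -0.18,"dy": 0.747,"dz": 0,"wx": 0,"wy": 0,"wz": 0.0745,"fingers": 0.06},
    {"dx": -0.18,"dy": 0.747,"dz": 0,"wx": 0,"wy": 0,"wz": 0.0745,"fingers": 0.06},
    {"dx": -0.18,"dy": 0.747,"dz": 0,"wx": 0,"wy": 0,"wz": 0.0745,"fingers": 0.06},
    {"dx": -0.18,"dy": 0.747,"dz": 0,"wx": 0,"wy": 0,"wz": 0.0745,"fingers": 0.06}
  ]
}}

```text
clock: 18.55
ee_pos: [0.4992, 0.3509, 0.2424]
tcp_rot: [[-0.997, 0.082, -0.002], [0.082, 0.997, -0.003], [0.001, -0.003, -1.0]]
wrist_force: [0.5, -1.0, -0.3]
grip_width: 0.0405
gripper_force: 0.0
```

```bash
python3 go.py .5011 .3531 .138 -4.6; python3 - <<'E'
from plant import optics
import cv2
f=optics.grab_frame('scene');cv2.imwrite('pics/s7.png',cv2.resize(f['pixels'][40:320,150:450,::-1],None,fx=2,fy=2))
E
```

```text
18.55 [0.4992 0.3509 0.2424] yaw -4.69 tilt [-0.0016 -0.003 ] shares [-0.015  0.022  0.87 ] wz -0.0005 qvel 0.95 w 0.040475997974878136 q7 [-62.07311901  18.47507366  28.27718642  97.58159297  -9.32777832
  66.47698554  54.043882  ]
```

View pics/s7.png

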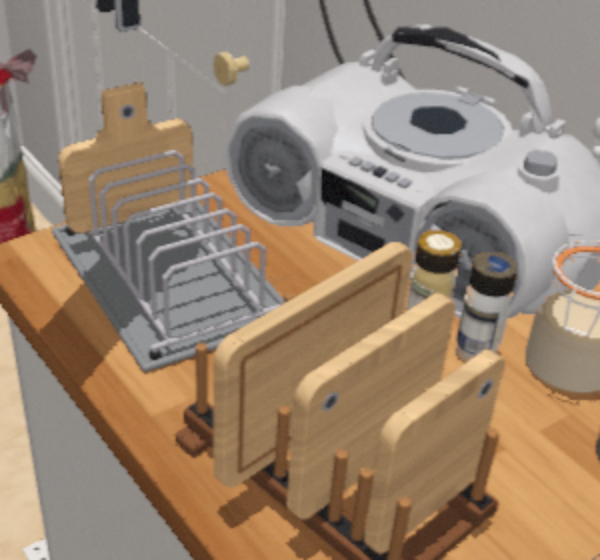

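Large, medium and small all stand seated. The paddle's handle top (122,92) is under the gripper, so I'm taking it.

Emit:
{"api": "move_arm", "payload": {
  "plan": [
    {"dx": -0.015,"dy": 0.02,"dz": 0.2,"wx": 0,"wy": 0,"wz": 0,"fingers": 0.06},
    {"dx": -0.015,"dy": 0.02,"dz": 0.5,"wx": 0,"wy": 0,"wz": 0,"fingers": 0.06},
    {"dx": -0.015,"dy": 0.02,"dz": 0.87,"wx": 0,"wy": 0,"wz": 0,"fingers": 0.06},
    {"dx": -0.015,"dy": 0.02,"dz": 0.87,"wx": 0,"wy": 0,"wz": 0,"fingers": 0.06},
    {"dx": -0.015,"dy": 0.02,"dz": 0.87,"wx": 0,"wy": 0,"wz": 0,"fingers": 0.06}
  ]
}}

```text
clock: 19.1
ee_pos: [0.5013, 0.3536, 0.1393]
tcp_rot: [[-0.997, 0.083, -0.001], [0.083, 0.997, -0.002], [0.001, -0.002, -1.0]]
wrist_force: [0.4, 0.4, 0.2]
grip_width: 0.0405
gripper_force: 0.0
```

Emit:
{"api": "move_arm", "payload": {
  "plan": [
    {"dx": 0,"dy": 0,"dz": 0,"wx": 0,"wy": 0,"wz": 0,"fingers": 1},
    {"dx": 0,"dy": 0,"dz": 0,"wx": 0,"wy": 0,"wz": 0,"fingers": 1},
    {"dx": 0,"dy": 0,"dz": 0,"wx": 0,"wy": 0,"wz": 0,"fingers": 1},
    {"dx": 0,"dy": 0,"dz": 0,"wx": 0,"wy": 0,"wz": 0,"fingers": 1},
    {"dx": 0,"dy": 0,"dz": 0,"wx": 0,"wy": 0,"wz": 0,"fingers": 1}
  ]
}}

```text
clock: 19.6
ee_pos: [0.5033, 0.3564, 0.1426]
tcp_rot: [[-0.997, 0.081, 0.004], [0.081, 0.997, 0.003], [-0.004, 0.003, -1.0]]
wrist_force: [-0.2, -1.5, 6.6]
grip_width: 0.0133
gripper_force: 40.5
```

Emit:
{"api": "move_arm", "payload": {
  "plan": [
    {"dx": 0,"dy": 0,"dz": -0.2,"wx": 0,"wy": 0,"wz": 0,"fingers": 1},
    {"dx": 0,"dy": 0,"dz": -0.5,"wx": 0,"wy": 0,"wz": 0,"fingers": 1},
    {"dx": 0.1,"dy": 0,"dz": -0.9,"wx": 0,"wy": 0,"wz": 0,"fingers": 1},
    {"dx": 0.33,"dy": 0,"dz": -0.9,"wx": 0,"wy": 0,"wz": 0,"fingers": 1},
    {"dx": 0.33,"dy": 0,"dz": -0.9,"wx": 0,"wy": 0,"wz": 0,"fingers": 1}
  ]
}}

```text
clock: 20.1
ee_pos: [0.4587, 0.3611, 0.2494]
tcp_rot: [[-0.997, 0.076, -0.002], [0.076, 0.997, 0.004], [0.002, 0.004, -1.0]]
wrist_force: [-0.6, 0.6, -3.3]
grip_width: 0.0139
gripper_force: 39.3
```

```bash
python3 go.py .4589 .0460 .246 8.95
```

```text
20.1 [0.4587 0.3611 0.2494] yaw -4.39 tilt [-0.0017  0.0043] shares [-0.203 -2.618  0.017] wz -0.0741 qvel 3.09 w 0.013870411271218215 q7 [-65.74633381  14.70582944  27.81240497 100.99418569  -7.72545252
  66.05117753  50.04154852]
```

Emit:
{"api": "move_arm", "payload": {
  "plan": [
    {"dx": 0,"dy": -0.4,"dz": 0,"wx": 0,"wy": 0,"wz": 0,"fingers": 1},
    {"dx": 0,"dy": -0.87,"dz": 0,"wx": 0,"wy": 0,"wz": 0,"fingers": 1},
    {"dx": 0,"dy": -0.87,"dz": 0,"wx": 0,"wy": 0,"wz": 0,"fingers": 1}
  ]
}}

```text
clock: 20.4
ee_pos: [0.4532, 0.2456, 0.2461]
tcp_rot: [[-0.996, 0.09, -0.003], [0.09, 0.996, -0.005], [0.003, -0.005, -1.0]]
wrist_force: [1.5, -0.8, -1.8]
grip_width: 0.0133
gripper_force: 39.8
```

Emit:
{"api": "move_arm", "payload": {
  "plan": [
    {"dx": -0.03,"dy": -0.4,"dz": 0,"wx": 0,"wy": 0,"wz": 0,"fingers": 1},
    {"dx": -0.03,"dy": -0.87,"dz": 0,"wx": 0,"wy": 0,"wz": 0,"fingers": 1},
    {"dx": -0.03,"dy": -0.87,"dz": 0,"wx": 0,"wy": 0,"wz": 0,"fingers": 1}
  ]
}}

```text
clock: 20.7
ee_pos: [0.448, 0.142, 0.2465]
tcp_rot: [[-0.996, 0.091, -0.003], [0.091, 0.996, -0.003], [0.003, -0.003, -1.0]]
wrist_force: [0.3, -0.0, -2.8]
grip_width: 0.0132
gripper_force: 40.0
```

Emit:
{"api": "move_arm", "payload": {
  "plan": [
    {"dx": -0.17,"dy": -0.4,"dz": 0,"wx": 0,"wy": 0,"wz": -0.03,"fingers": 1},
    {"dx": -0.17,"dy": -0.87,"dz": 0,"wx": 0,"wy": 0,"wz": -0.0745,"fingers": 1},
    {"dx": -0.17,"dy": -0.87,"dz": 0,"wx": 0,"wy": 0,"wz": -0.0745,"fingers": 1},
    {"dx": -0.17,"dy": -0.87,"dz": 0,"wx": 0,"wy": 0,"wz": -0.0745,"fingers": 1},
    {"dx": -0.17,"dy": -0.87,"dz": 0,"wx": 0,"wy": 0,"wz": -0.0745,"fingers": 1}
  ]
}}

```text
clock: 21.2
ee_pos: [0.4602, 0.0458, 0.2472]
tcp_rot: [[-0.988, -0.153, -0.0], [-0.153, 0.988, 0.001], [0.0, 0.001, -1.0]]
wrist_force: [0.3, 0.3, -2.0]
grip_width: 0.0137
gripper_force: 40.0
```

```bash
python3 go.py .4589 .0460 .148 8.95; python3 - <<'E'
from plant import optics
import cv2
f=optics.grab_frame('scene');cv2.imwrite('pics/s8.png',cv2.resize(f['pixels'][60:340,150:450,::-1],None,fx=2,fy=2))
E
```

```text
21.2 [0.4602 0.0458 0.2472] yaw 8.78 tilt [-0.0005  0.001 ] shares [0.01  0.003 0.827] wz -0.001 qvel 1.61 w 0.013737100495424308 q7 [-51.11661659  -1.37592349  40.4772544  116.86239947   0.92191828
  64.20211065  87.72890014]
```

View pics/s8.png

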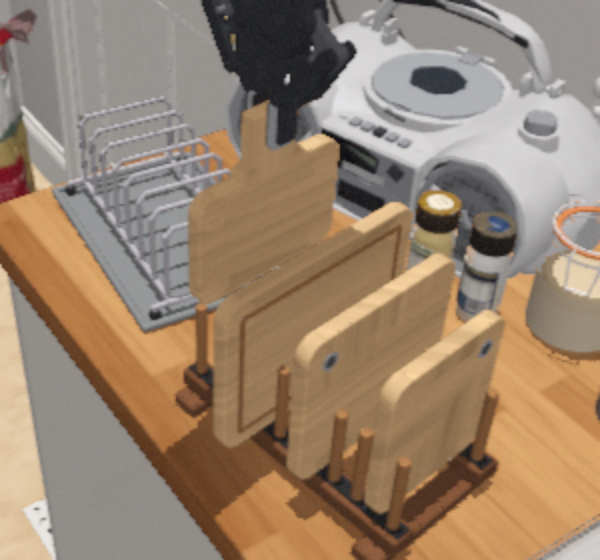

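The paddle hangs upright over the leftmost slot, clear of the large board. Lowering.

Emit:
{"api": "move_arm", "payload": {
  "plan": [
    {"dx": 0.01,"dy": 0,"dz": 0.25,"wx": 0,"wy": 0,"wz": 0,"fingers": 1},
    {"dx": 0.01,"dy": 0,"dz": 0.45,"wx": 0,"wy": 0,"wz": 0,"fingers": 1},
    {"dx": 0.01,"dy": 0,"dz": 0.65,"wx": 0,"wy": 0,"wz": 0,"fingers": 1},
    {"dx": 0.01,"dy": 0,"dz": 0.8,"wx": 0,"wy": 0,"wz": 0,"fingers": 1},
    {"dx": 0.01,"dy": 0,"dz": 0.8,"wx": 0,"wy": 0,"wz": 0,"fingers": 1}
  ]
}}

```text
clock: 21.75
ee_pos: [0.459, 0.0467, 0.1504]
tcp_rot: [[-0.988, -0.157, -0.002], [-0.157, 0.988, -0.001], [0.002, -0.001, -1.0]]
wrist_force: [-1.0, 0.8, -0.7]
grip_width: 0.0135
gripper_force: 42.1
```

Emit:
{"api": "move_arm", "payload": {
  "plan": [
    {"dx": 0.0,"dy": 0,"dz": 0.02,"wx": 0,"wy": 0,"wz": 0,"fingers": 1},
    {"dx": 0.0,"dy": 0,"dz": 0.03,"wx": 0,"wy": 0,"wz": 0,"fingers": 1},
    {"dx": 0.0,"dy": 0,"dz": 0.03,"wx": 0,"wy": 0,"wz": 0,"fingers": 1}
  ]
}}

```text
clock: 22.05
ee_pos: [0.46, 0.0463, 0.1493]
tcp_rot: [[-0.988, -0.155, 0.0], [-0.155, 0.988, 0.002], [-0.0, 0.001, -1.0]]
wrist_force: [-2.3, 0.1, 7.3]
grip_width: 0.0132
gripper_force: 43.4
```

Seated (7 N upward). Releasing, lifting, and moving away to the left.

Emit:
{"api": "move_arm", "payload": {
  "plan": [
    {"dx": 0,"dy": 0,"dz": 0,"wx": 0,"wy": 0,"wz": 0,"fingers": 0.06},
    {"dx": 0,"dy": 0,"dz": 0,"wx": 0,"wy": 0,"wz": 0,"fingers": 0.06},
    {"dx": 0,"dy": 0,"dz": 0,"wx": 0,"wy": 0,"wz": 0,"fingers": 0.06}
  ]
}}

```text
clock: 22.35
ee_pos: [0.4594, 0.045, 0.1479]
tcp_rot: [[-0.988, -0.154, 0.0], [-0.154, 0.988, 0.0], [-0.0, 0.0, -1.0]]
wrist_force: [0.5, -0.4, 0.1]
grip_width: 0.04
gripper_force: 0.0
```

Emit:
{"api": "move_arm", "payload": {
  "plan": [
    {"dx": 0,"dy": 0,"dz": -0.3,"wx": 0,"wy": 0,"wz": 0,"fingers": 0.06},
    {"dx": 0,"dy": 0,"dz": -0.9,"wx": 0,"wy": 0,"wz": 0,"fingers": 0.06},
    {"dx": 0,"dy": 0,"dz": -0.9,"wx": 0,"wy": 0,"wz": 0,"fingers": 0.06},
    {"dx": 0,"dy": 0,"dz": -0.9,"wx": 0,"wy": 0,"wz": 0,"fingers": 0.06}
  ]
}}

```text
clock: 22.75
ee_pos: [0.4623, 0.0451, 0.2598]
tcp_rot: [[-0.988, -0.153, 0.008], [-0.153, 0.988, 0.004], [-0.009, 0.003, -1.0]]
wrist_force: [1.3, -0.0, 0.2]
grip_width: 0.0401
gripper_force: 0.0
```

Emit:
{"api": "move_arm", "payload": {
  "plan": [
    {"dx": 0,"dy": 0.4,"dz": 0,"wx": 0,"wy": 0,"wz": 0,"fingers": 0.06},
    {"dx": 0,"dy": 1,"dz": 0,"wx": 0,"wy": 0,"wz": 0,"fingers": 0.06},
    {"dx": 0,"dy": 1,"dz": 0,"wx": 0,"wy": 0,"wz": 0,"fingers": 0.06},
    {"dx": 0,"dy": 1,"dz": 0,"wx": 0,"wy": 0,"wz": 0,"fingers": 0.06}
  ]
}}

```text
clock: 23.15
ee_pos: [0.4388, 0.1674, 0.2543]
tcp_rot: [[-0.987, -0.161, -0.002], [-0.161, 0.987, -0.001], [0.002, -0.001, -1.0]]
wrist_force: [0.2, -0.2, -0.0]
grip_width: 0.0398
gripper_force: 0.0
```

Emit:
{"api": "move_arm", "payload": {
  "plan": [
    {"dx": 0,"dy": 0.4,"dz": 0,"wx": 0,"wy": 0,"wz": 0,"fingers": 0.06},
    {"dx": 0,"dy": 1,"dz": 0,"wx": 0,"wy": 0,"wz": 0,"fingers": 0.06},
    {"dx": 0,"dy": 1,"dz": 0,"wx": 0,"wy": 0,"wz": 0,"fingers": 0.06},
    {"dx": 0,"dy": 1,"dz": 0,"wx": 0,"wy": 0,"wz": 0,"fingers": 0.06},
    {"dx": 0,"dy": 1,"dz": 0,"wx": 0,"wy": 0,"wz": 0,"fingers": 0.06}
  ]
}}

```text
clock: 23.65
ee_pos: [0.4225, 0.2802, 0.2546]
tcp_rot: [[-0.988, -0.152, -0.001], [-0.152, 0.988, -0.003], [0.002, -0.003, -1.0]]
wrist_force: [0.4, -0.1, -0.2]
grip_width: 0.0401
gripper_force: 0.0
```

```bash
python3 - <<'E'
from plant import optics
import cv2
a=optics.grab_frame('top')['pixels'][130:270,285:445,::-1];b=optics.grab_frame('scene')['pixels'][110:340,220:420,::-1]
a=cv2.resize(a,None,fx=3,fy=3);b=cv2.resize(b,(365,420))
o=cv2.hconcat([cv2.resize(a,(430,376)),cv2.resize(b,(327,376))]);
cv2.imwrite('pics/f.png',cv2.hconcat([a[:, :],b[:, :320]]))
E
```

```text
(no output)
```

View pics/f.png

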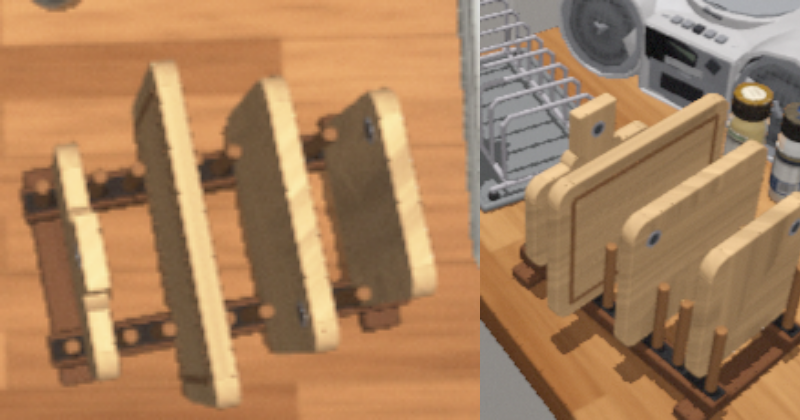

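All four stand in order. Top edges in the left crop: large (165,68)-(227,400), medium (275,83)-(326,345), small (383,93)-(424,293), handle (83,210)-(97,298). One last numeric check, then I hand it in if it passes.

```bash
python3 - <<'E'
from h import *
from plant import r
f=dict(np.load('top0.npz'));th=np.radians(8.95);R=np.array([[np.cos(th),-np.sin(th)],[np.sin(th),np.cos(th)]]);ok=True
for n,a,b,z,y in(('paddle',(83,210),(97,298),.18,.09),('large',(165,68),(227,400),.18,.03),('medium',(275,83),(326,345),.174,-.03),('small',(383,93),(424,293),.168,-.09)):
    q=((cast(f,np.array([a,b])/3+[285,130],z)-[.4729,-.0429])@R).mean(0);print(n,q.round(4));ok&=abs(q[1]-y)<.009 and abs(q[0])<.02
print(ok); ok and print(r.sign_off())
E
```

```text
paddle [-0.0025  0.0911]
large [-0.001   0.0314]
medium [-0.0005 -0.0287]
small [ 0.0008 -0.089 ]
True
the job is handed in; nothing more can be done
None
```

All four boards stand released in the wooden rack in their original order (paddle, large, medium, small from the left), each measured within about 3 mm of its slot centre, and the job is handed in at about 24 s; no verdict was shown.

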